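# Pack the painting caddy after class

### The arm

A 6-joint arm with a two-finger parallel gripper is mounted at the origin on the work surface. World frame = base frame: x ahead of the robot, y to its left, z up, the work surface at z = 0. Lengths are in mm, angles in rad, forces in N, time in s.
With the tool pointing down it reaches from about 275 to 750 mm from the base axis. Payload 10.2 kg.
Tool frame: the origin (TCP) lies at the very end of the fingers, on their centre line; the grasp point (between the pads) lies 19 mm behind it; z points along the fingers, y is the line along which they close (so a half turn about z gives the same grasp; the last joint's range is limited). The gripper opens to 85 mm and grips with 20 to 120 N. Pads are 22 mm wide; open, the fingers measure 114 mm over their backs; the gripper's body (76 mm by 85 mm) begins 54 mm behind the grasp point. The pads swing forward as they close: fully open they stand 13 mm farther back than shut.
Start: joints at [0.889, 0.313, 1.498, -0, 1.331, -0.223], TCP at [232.521, 470.707, 231.294] pointing down, gripper open.
Joint ranges: [-2.94, 2.94], [-0.97, 2.17], [0.19, 2.56], [-1.23, 4.37], [0.02, 3.11], [-2.88, 2.88]. Speed limits (rad/s): [2.39, 2.39, 3.01, 3.14, 3.14, 3.14].

### API

Orientations are given as a unit quaternion [w, x, y, z].
In Python, from rig import ctrl, vision gives the robot as it stands. The module is installed in compiled form; this text tells all that it offers.
- The arm moves only by the tool play_rows, never from a script. Its arguments are lists of equal length, an entry for each row: "translation": the shift along the tool's x, y, z in m, a list of three; "rotation": the turn, a rotation vector about the tool's x, y, z in rad, a list of three; "gripper": the gripper's target within -1 to 1 (shut at 1, half-way at 0, fully open at -1). A call has 1 to 10 rows; each row is the pose to reach, as a shift and turn from the pose commanded when the call began, along the tool's axes at that moment; what a row does not reach only later rows make up. A row lasts 1/8 s, in which the tool goes at most 62.5 mm and 10.7 degrees, less where a joint would pass 70% of its speed; a pose out of reach is approached as far as the arm can. A call with a gripper value outside its range is refused whole. The fingers move at their own pace and stop on an object; "force" is the grip in N (left out, the last holds). Time passes only in rows, so rows that repeat a pose let the fingers close. It gives the time, the measured TCP pose, the force, the opening and the grip force at its end, in the units of the state.
- ctrl.sense(): the state, without advancing time (a new reading comes with each control period).
- vision.capture(name): name is "scene" or "side" or "wrist"; returns a dict with "pixels" (384x512x3 uint8, red, green, blue), "vfov" (degrees; the focal length in pixels is half the picture's height over the tangent of half this angle, whatever the lens; pixels are square), "cx", "cy" (the principal point, pixels), "k1" (the pictures are not rectified: a ray, as slopes to the right and down, at radius r is drawn at 1 + k1 r^2 times it, then the intrinsics apply), "rvec" (rotation vector, rad) and "tvec" (3), from world to camera coordinates, as OpenCV has them; the wrist camera has in their place "mount" (4x4, takes a point from camera to tool coordinates, whose origin is the TCP and whose axes are the flange's). Camera axes: x right, y down, z forward; pixel columns grow to the right and rows downward; lengths in mm; the calibration is good to about 2 mm. A picture is of the moment at which its call begins: read the wrist's pose just before it. There is no depth.
- ctrl.finish_job(): hands the job in; it is judged then, once.
The state is a dict: "time_s": time; "joints": joint angles; "dq": joint speeds; "tau": joint torques, N m; "eef_pos": TCP position; "ee_rot": TCP orientation; "force": force on the tool from outside, world axes, zero at the start; "wrist_torque": the same for the moment, N m; "grip_width": opening from 0.0 (shut) to 1.0 (fully open); "grip_force": force on a finger pad.
Only numpy, scipy, OpenCV 4.12 (cv2) and the standard library are available. Lean on these libraries where they do the work, as an engineer would, in place of code of your own. Each camera call takes 0.05 s, during which the arm holds its last target. There are 200 camera calls.

### The job

Pack up the painting kit: put the large lidded pot in the wide round well of the plywood caddy, the small lidded pot in the narrow round well, the square bottle in the square well, all standing upright on the well floors, and lay the broad flat brush flat in the long trough (bristles to either end). Leave the open pot without a lid and the thin pointed brush where they are; they are still in use.

Things in the scene. Friction and masses are not known exactly. Their poses are not given: they have to be found in the camera images.
- large_pot: Large paint pot, loose: upright white plastic cylinder 50 mm in diameter, 55 mm tall, closed by a grey lid (its top 12 mm). About 110 g. Origin at the centre of its underside, z up. It, the small pot, the bottle and the open pot stand in any order on a paper sheet at table height, over 105 mm apart, round a loose black cap 10 mm high; the sheet is left or right, the caddy on the other side.
- small_pot: Small paint pot, loose, on the paper sheet: upright white plastic cylinder 32 mm in diameter, 50 mm tall overall, closed by a grey lid (its top 12 mm). About 50 g. Origin at the centre of its underside, z up.
- square_bottle: Square amber bottle with a white paper label, loose: body 40 x 40 mm and 44 mm tall, with a round black cap 26 mm in diameter and 14 mm high on top (58 mm in all). About 100 g. Origin at the centre of its underside, x and y square to its sides, z up.
- flat_brush: Broad flat brush, loose, flat on the table between caddy and sheet: 180 mm long, wooden handle 14 mm wide and 12 mm high, then a 30 mm wide steel ferrule and flat dark bristles 34 mm wide. About 45 g. Origin on the underside at mid-length, near the centre of mass and within the handle (which runs from -90 to +25 mm along x); x points along the brush to the bristles, z up.
- open_pot: Look-alike to be left alone: open white plastic pot without a lid, hollow and empty, 50 mm in diameter, 50 mm tall, about 40 g. Origin at the centre of its underside, z up.
- round_brush: Look-alike to be left alone: thin brush with a pointed round tip, 180 mm long, wooden handle 10 mm wide and 12 mm high, ferrule 9 mm wide, lying on the table about 100 mm beside the flat brush (left or right of it). Origin on the underside at mid-length, x along it to the bristles, z up.
- wide_well: Round well 68 mm in diameter in a wooden block 80 x 80 x 20 mm of the caddy (fixed). Origin at the centre of the block's underside on the table, z up; well floor 4 mm, rim 20 mm above the origin. The caddy is a low plywood frame, rim 22 mm above the table; the three wells stand in a row along its y axis, 83 mm apart, in any order, beside the trough; all four share its axes.
- narrow_well: Well in the caddy (fixed): wooden block 80 x 80 x 20 mm with a round well 48 mm in diameter. Origin at the centre of its underside on the table, z up; floor 4 mm, rim 20 mm above the origin.
- square_well: Well in the caddy (fixed): wooden block 80 x 80 x 20 mm with a square well 58 x 58 mm. Origin at the centre of its underside on the table, z up; floor 4 mm, rim 20 mm above the origin.
- trough: Long open trough of the caddy (fixed), on the side of the wells away from the robot: 78 mm along x by 246 mm along y outside, walls 4 mm thick (70 x 238 mm inside), floor 4 mm and rim 20 mm above the origin (the caddy's frame round it 22 mm). Origin at the centre of its underside on the table, y along the trough, z up.
Things that resemble listed ones, but are neither listed nor needed, are in the scene too. Leave any purple look-alike of the large_pot alone. There is more than one size of the flat_brush; the job needs the larger.

How it is judged (in metres and radians):
At the end, for the whole second after the job is handed in: Pots in their round wells (centres within 13 mm), bottle in the square well (15 mm), upright (0.12 rad), undersides on the floor (below 8 mm); flat brush flat (0.1 rad) on the trough floor inside its walls; open pot upright, it and the thin brush within 20 mm of their starts; all at rest (horizontal distance between large_pot and wide_well below 0.013 m and z of large_pot in the frame of wide_well below 0.008 m and angle between each of large_pot, small_pot, square_bottle, open_pot's own z axis and vertical below 0.12 rad and horizontal distance between small_pot and narrow_well below 0.013 m and z of small_pot in the frame of narrow_well below 0.008 m and horizontal distance between square_bottle and square_well below 0.015 m and z of square_bottle in the frame of square_well below 0.008 m and x of flat_brush in the frame of trough between -0.032 and 0.032 m and y of flat_brush in the frame of trough between -0.035 and 0.035 m and z of flat_brush in the frame of trough below 0.008 m and angle between flat_brush's own z axis and vertical below 0.1 rad and distance of each of open_pot, round_brush from where it was at the start of the episode below 0.02 m and linear speed of each of large_pot, small_pot, square_bottle, flat_brush below 0.02 m/s); the robot touches nothing.
It fails at once if the open pot is moved by more than 30 mm or tipped (distance of open_pot from where it was at the start of the episode above 0.03 m or angle between open_pot's own z axis and vertical above 0.5 rad).
It fails at once if the thin pointed brush is moved by more than 30 mm (distance of round_brush from where it was at the start of the episode above 0.03 m).
It also fails if it takes over 112 s, if anything falls off the work surface, if the arm or the gripper's body presses on something with over 40 N, if the wrist force passes 120 N, or if a joint passes its speed limit or range.

## Working session

There is one attempt and no reset: what is moved stays moved. The work goes in short steps, Python scripts to look and compute and a tool call to move; the robot and the scene stay as the last step left them, time stands still between calls to the robot, and variables do not carry over. Pictures are saved under pics/ and viewed, at most 14 in all, crops included, and the job is handed in when it is done.

Besides the shell and the picture viewer there is one more tool, called after ">>>" by a JSON object that holds its "method" and its "body", one argument or row to a line. play_rows: Moves the arm, as the interface text tells. Its arguments: {"type":"object","properties":{"translation":{"type":"array"},"rotation":{"type":"array"},"gripper":{"type":"array"},"force":{"type":"number"}},"required":["translation","rotation","gripper"]}

```bash
mkdir -p pics; cat > h.py <<'E'
import numpy as np, cv2
from rig import ctrl, vision
from scipy.spatial.transform import Rotation as R
def cam(d):
    f=d["pixels"].shape[0]/2/np.tan(np.radians(d["vfov"])/2)
    return f
def pose(d,s=None):
    if "mount" in d:
        M=np.array(d["mount"]); q=s["ee_rot"]; Rt=R.from_quat([q[1],q[2],q[3],q[0]]).as_matrix()
        return Rt@M[:3,:3], Rt@M[:3,3]+np.array(s["eef_pos"])
    Rc=R.from_rotvec(np.ravel(d["rvec"])).as_matrix()
    return Rc.T, -Rc.T@np.ravel(d["tvec"])
def p2w(d,u,v,z,s=None):
    f=cam(d); x=(u-d["cx"])/f; y=(v-d["cy"])/f
    rd=np.hypot(x,y); r=rd
    for _ in range(30): r=rd/(1+d["k1"]*r*r)
    k=r/rd if rd>0 else 1
    A,o=pose(d,s); ray=A@np.array([x*k,y*k,1]); t=(z-o[2])/ray[2]
    return (o+t*ray).round(1)
def w2p(d,P,s=None):
    A,o=pose(d,s); c=A.T@(np.array(P)-o); x,y=c[0]/c[2],c[1]/c[2]; k=1+d["k1"]*(x*x+y*y); f=cam(d)
    return np.array([d["cx"]+f*x*k,d["cy"]+f*y*k]).round(1)
def shot(name,fn,crop=None,scale=1.5):
    s=ctrl.sense(); d=vision.capture(name); im=d["pixels"][:,:,::-1]
    if crop: im=im[crop[1]:crop[3],crop[0]:crop[2]]
    cv2.imwrite("pics/"+fn,cv2.resize(im,None,fx=scale,fy=scale,interpolation=cv2.INTER_CUBIC))
    import pickle; pickle.dump((d,s),open("pics/"+fn+".pkl","wb"))
    return d,s
def load(fn):
    import pickle; return pickle.load(open("pics/"+fn+".pkl","rb"))
E
python3 - <<'E'
from h import *
for n in("scene","side","wrist"):
    d,s=shot(n,n+"0.png"); print(n,d["vfov"],d["cx"],d["cy"],d["k1"],d.get("mount"), pose(d,s))
print(s)
E
```

```text
scene 46.1143457068907 246.66641114915365 189.5323833888306 -0.1405398096050726 None (array([[ 0.63296052,  0.63079065, -0.44884756],
       [ 0.77418306, -0.51478424,  0.36829035],
       [ 0.00125446, -0.58060343, -0.81418554]]), array([1072.70227972, -477.36642965, 1116.30012939]))
side 47.019778865104854 261.5483600659214 196.40911397010544 -0.05997327088554686 None (array([[ 0.79910032, -0.45295625,  0.39530914],
       [-0.60111936, -0.59136703,  0.53753192],
       [-0.00970565, -0.6671699 , -0.74484235]]), array([  56.31811124, -590.54985031,  826.33299602]))
wrist 70.957488860462 254.56306768814358 189.18504464914014 -0.04480389792446951 [[-1.34433666e-03 -9.63690572e-01 -2.67018115e-01  6.67489169e+01]
 [ 9.99999069e-01 -1.35844973e-03 -1.31864511e-04  1.76019978e-01]
 [-2.35654100e-04 -2.67018044e-01  9.63691501e-01 -1.43433223e+02]
 [ 0.00000000e+00  0.00000000e+00  0.00000000e+00  1.00000000e+00]] (array([[ 4.44090980e-01,  8.63601261e-01,  2.38696593e-01],
       [ 8.95981307e-01, -4.27792822e-01, -1.19209058e-01],
       [-8.36403857e-04,  2.66807352e-01, -9.63749520e-01]]), array([172.70952978, 500.36086263, 374.26398459]))
{'time_s': 0.1, 'joints': array([ 8.88590030e-01,  3.13348059e-01,  1.49835972e+00, -2.36028134e-05,
        1.33097874e+00, -2.23385323e-01]), 'dq': array([-0.00085459, -0.0014755 , -0.00141407, -0.00085881,  0.00129545,
       -0.00075807]), 'tau': array([ 3.85221661e-03, -4.12895966e+01, -2.60139316e+01, -1.29923128e-04,
        3.03781431e-03, -2.78448726e-05]), 'eef_pos': array([232.38079257, 470.51700658, 230.81635291]), 'ee_rot': array([-2.28965590e-04,  2.27400725e-01,  9.73801115e-01, -4.96831025e-04]), 'force': array([-0.7217107 ,  0.23173194,  0.50315096]), 'wrist_torque': array([ 0.00908609, -0.04124431, -0.03974429]), 'grip_force': 0.0, 'grip_width': 0.9980191376612313}
```

View pics/scene0.png

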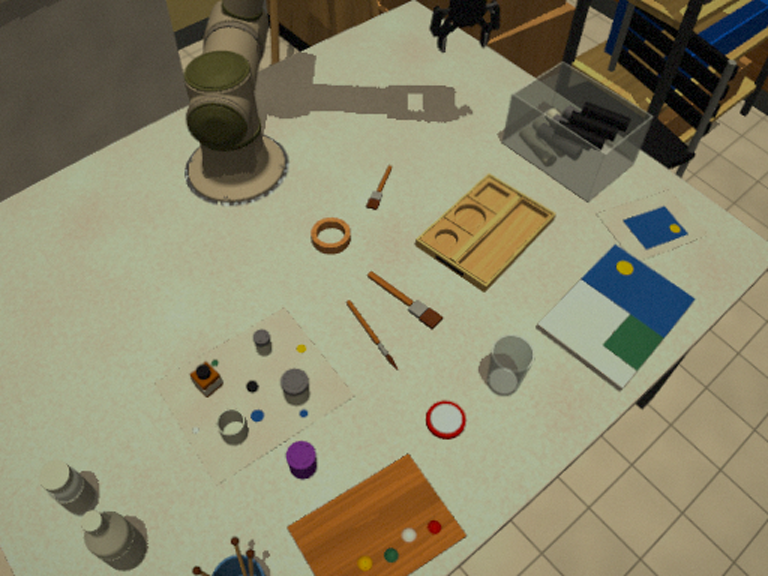

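View pics/side0.png

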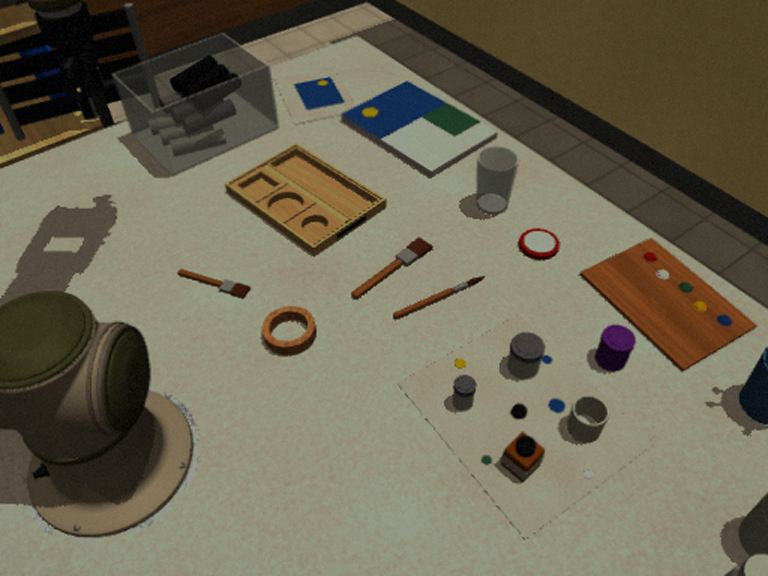

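Scene picture (768x576). What could be mistaken for what:
- Large pot: grey lid at (295,384). Look-alikes are the purple pot (301,459) and the open pot (232,427).
- Small pot: (262,340).
- Bottle: (206,377). The loose black cap is at (252,386).
- Flat brush: the larger one, at (405,299). Look-alikes are the smaller flat brush (379,187) and the thin brush (372,335).
- Wells: narrow (446,240), wide (470,214), square (493,191).

Next I'll check these in close crops.

```bash
python3 - <<'E'
from h import *
d,s=load("scene0.png"); im=d["pixels"][:,:,::-1]
a=im[190:330,100:240]; b=im[105:250,220:380]
cv2.imwrite("pics/cA.png",np.hstack([cv2.resize(a,(560,560),interpolation=cv2.INTER_CUBIC)]))
cv2.imwrite("pics/cB.png",cv2.resize(b,(640,580),interpolation=cv2.INTER_CUBIC))
E
```

```text
(no output)
```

View pics/cA.png

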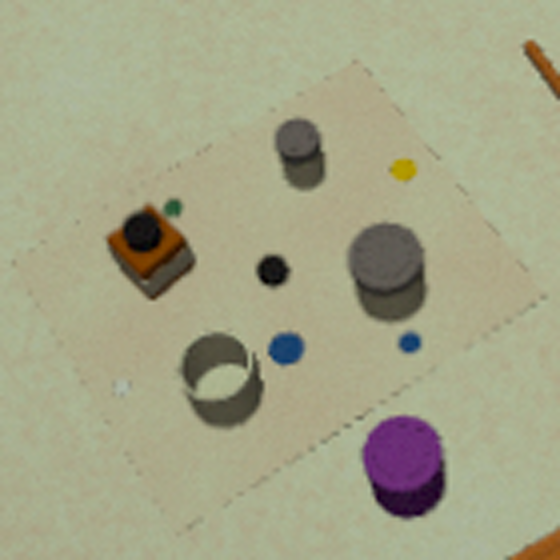

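View pics/cB.png

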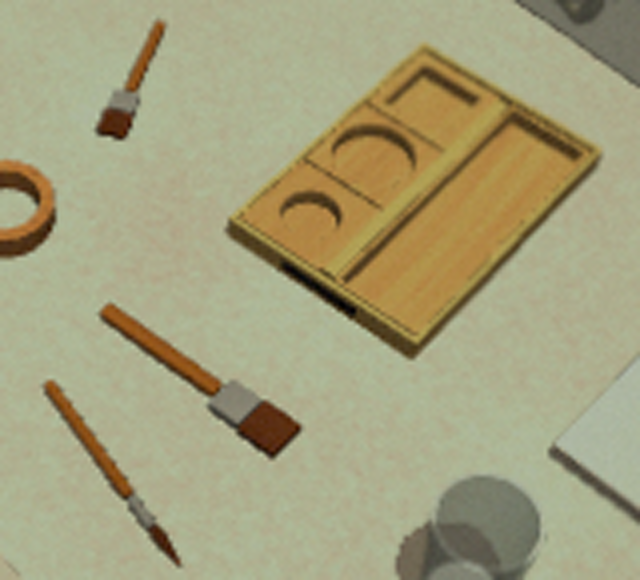

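Crop A shows the grey-lidded large pot at (387,258), the small pot at (298,139), the bottle at (142,230) and the open pot at (219,370). Crop B shows the broad brush from (104,311) to (286,442), and the caddy's top corners at (423,45), (602,152), (412,345) and (230,222).

```bash
python3 - <<'E'
from h import *
d,s=load("scene0.png")
A=lambda u,v,z:p2w(d,100+u/4-.375,190+v/4-.375,z)
B=lambda u,v,z:p2w(d,220+u/4-.375,105+v/4-.375,z)
print("large",A(387,258,55),"small",A(298,139,50),"cap",A(142,230,58),"open",A(219,370,50),"loosecap",A(273,271,10))
print("purple",A(403,455,55))
print("bottle corners",[A(*p,44) for p in((148,206),(107,240),(186,240),(147,276))])
c=[B(*p,22) for p in((423,45),(602,152),(412,345),(230,222))]
print("caddy",c,np.mean(c,0))
e=np.array(c)[:,:2];print(np.linalg.norm(e-np.roll(e,-1,0),axis=1))
print("wells",[B(*p,20) for p in((311,217),(373,158),(432,102))],"troughcorners",B(345,280,20),B(512,110,20))
h,j,b=B(104,311,6),B(215,390,6),B(286,442,6);print("brush",h,j,b,"mid",(h+b)/2,np.arctan2(*(b-h)[1::-1]))
h,b=B(50,386,6),B(180,563,6);print("thin",h,b)
E
```

```text
large [ 565.6 -232.1   55. ] small [ 449.7 -225.2   50. ] cap [ 447.2 -348.6   58. ] open [ 560.8 -362.2   50. ] loosecap [ 503.1 -288.6   10. ]
purple [ 682.8 -304.6   55. ]
bottle corners [array([ 425.7, -333.9,   44. ]), array([ 430.5, -369.7,   44. ]), array([ 464.3, -327.4,   44. ]), array([ 470.8, -362.5,   44. ])]
caddy [array([400.4, 420.2,  22. ]), array([578.6, 448.8,  22. ]), array([616.7, 190.2,  22. ]), array([442.2, 163. ,  22. ])] [509.475 305.55   22.   ]
[180.48046986 261.39160277 176.60716294 260.57451909]
wells [array([477.5, 217.1,  20. ]), array([464.1, 298.4,  20. ]), array([450.7, 380.3,  20. ])] troughcorners [539.6 194.7  20. ] [499.  426.3  20. ]
brush [437.8  39.4   6. ] [546.2  57.2   6. ] [613.3  67.2   6. ] mid [525.55  53.3    6.  ] 0.15709925837404368
thin [466.  -35.3   6. ] [640.1 -57.3   6. ]
```

```bash
cat >> h.py <<'E'
def mv(x,y,z,psi=None):
    s=ctrl.sense(); q=s["ee_rot"]; Rt=R.from_quat([q[1],q[2],q[3],q[0]]).as_matrix()
    t=Rt.T@(np.array([x,y,z])-s["eef_pos"]); cur=np.arctan2(Rt[1,1],Rt[0,1])
    print("t",(t/1000).round(4),"phi",None if psi is None else round(float((cur-psi+np.pi)%(2*np.pi)-np.pi),3),"psi",cur.round(3),"pos",np.round(s["eef_pos"],1),"g",round(s["grip_width"],2),"tilt",np.round(Rt[:2,2],3),"T",s["time_s"])
E
python3 -c "
from h import *
mv(500,305,231,.165)"
```

```text
t [-3.132e-01 -2.990e-02 -2.000e-04] phi 0.947 psi 1.112 pos [232.4 470.5 230.9] g 1.0 tilt [-0.001 -0.001] T 0.15
```

>>> {"method": "play_rows", "body": {
  "translation": [
    [-0.05, 0, 0],
    [-0.11, -0.01, 0],
    [-0.17, -0.02, 0],
    [-0.23, -0.02, 0],
    [-0.28, -0.03, 0],
    [-0.313, -0.03, 0],
    [-0.313, -0.03, 0],
    [-0.313, -0.03, 0]
  ],
  "rotation": [
    [0, 0, 0.16],
    [0, 0, 0.32],
    [0, 0, 0.48],
    [0, 0, 0.64],
    [0, 0, 0.8],
    [0, 0, 0.947],
    [0, 0, 0.947],
    [0, 0, 0.947]
  ],
  "gripper": [-1, -1, -1, -1, -1, -1, -1, -1],
  "force": 40
}}

```text
time_s: 1.15
eef_pos: [499.3, 305.5, 231.1]
ee_rot: [-0.0, 0.646, 0.764, -0.0]
force: [-1.6, 1.0, 0.3]
grip_width: 0.997
grip_force: 0.0
```

```bash
python3 -c "
from h import *
mv(500,-285,231,.165); shot('wrist','w1.png')"
```

```text
t [-5.825e-01 -9.730e-02  1.000e-04] phi 0.002 psi 0.167 pos [499.3 305.5 231.1] g 1.0 tilt [-0.001 -0.   ] T 1.15
```

View pics/w1.png

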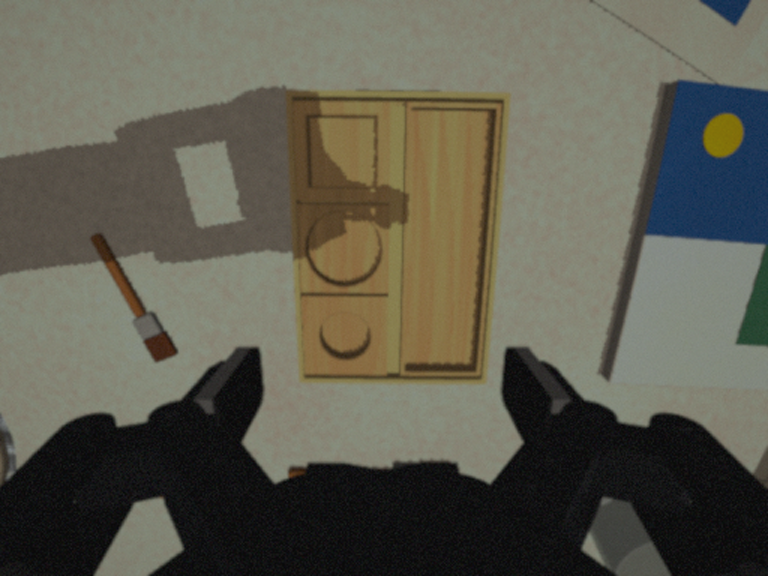

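The wrist picture shows the caddy from above, with the rim centres of the wells at square (342,151), wide (344,247) and narrow (345,334). The trough's interior runs from about (405,105) to (485,372).

```bash
python3 -c "
from h import *
d,s=load('w1.png')
W=lambda u,v,z:p2w(d,(u+.5)/1.5-.5,(v+.5)/1.5-.5,z,s)
print('sq',W(342.5,151.5,20),'wide',W(344,247,20),'nar',W(345,334,20))
c=[W(*p,22) for p in((287,93),(511,94),(486,383),(303,382))];print(c,np.mean(c,0))
print('trough',[W(*p,20) for p in((406,104),(501,104),(481,375),(400,373))])
"
```

```text
sq [453.2 383.4  20. ] wide [465.9 303.2  20. ] nar [478.4 221.1  20. ]
[array([402.4, 421.3,  22. ]), array([581.6, 450.7,  22. ]), array([621.4, 193.5,  22. ]), array([445.1, 165.2,  22. ])] [512.625 307.675  22.   ]
trough [array([499. , 428.9,  20. ]), array([575.8, 442.2,  20. ]), array([615.3, 200.2,  20. ]), array([536.8, 189.5,  20. ])]
```

>>> {"method": "play_rows", "body": {
  "translation": [
    [-0.06, -0.01, 0],
    [-0.12, -0.02, 0],
    [-0.18, -0.03, 0],
    [-0.24, -0.04, 0],
    [-0.3, -0.05, 0],
    [-0.36, -0.06, 0],
    [-0.42, -0.07, 0],
    [-0.48, -0.08, 0],
    [-0.54, -0.09, 0],
    [-0.583, -0.097, 0]
  ],
  "rotation": [
    [0, 0, 0],
    [0, 0, 0],
    [0, 0, 0],
    [0, 0, 0],
    [0, 0, 0],
    [0, 0, 0],
    [0, 0, 0],
    [0, 0, 0],
    [0, 0, 0],
    [0, 0, 0]
  ],
  "gripper": [-1, -1, -1, -1, -1, -1, -1, -1, -1, -1]
}}

```text
time_s: 2.45
eef_pos: [499.7, -287.1, 231.4]
ee_rot: [0.0, 0.646, 0.763, -0.0]
force: [1.3, 0.4, -0.2]
grip_width: 0.999
grip_force: 0.0
```

```bash
python3 -c "
from h import *
mv(500,-285,231,.165); shot('wrist','w2.png')"
```

```text
t [0.0021 0.0006 0.0004] phi 0.001 psi 0.166 pos [ 499.7 -287.1  231.4] g 1.0 tilt [ 0. -0.] T 2.45
```

View pics/w2.png

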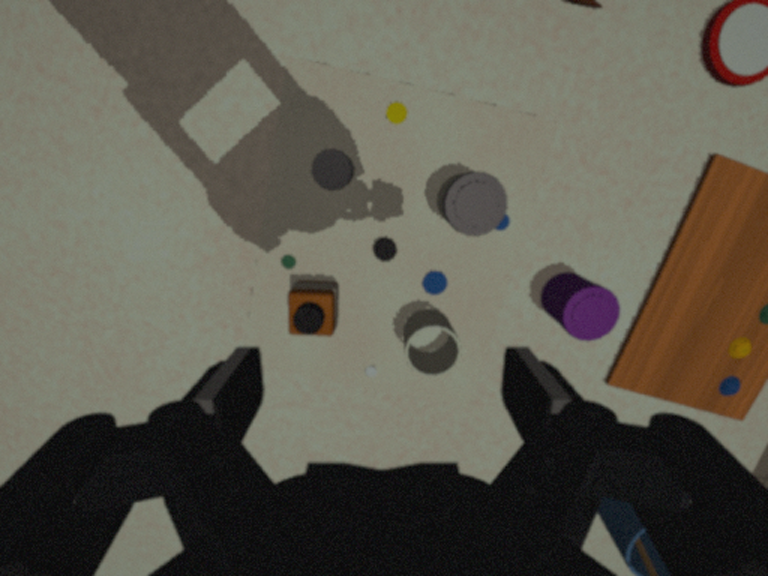

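The wrist picture shows the large lid at (476,203), the small lid at (333,169), the bottle cap at (310,318) with a body top centre at (312,313), and the open pot's rim at (431,347).

```bash
python3 -c "
from h import *
d,s=load('w2.png')
W=lambda u,v,z:p2w(d,(u+.5)/1.5-.5,(v+.5)/1.5-.5,z,s)
print('large',W(476,203,55),'small',W(333,169,50),'cap',W(310,318,58),'body',W(311.5,313.5,44),'open',W(431,347,50))
print([W(*p,44) for p in ((289,292),(334,292),(334,335),(290,335))])
mv(566,-231,120,.165)
mv(566,-231,22,.165)
"
```

```text
large [ 565.6 -231.3   55. ] small [ 451.4 -224.3   50. ] cap [ 449.3 -346.2   58. ] body [ 448.3 -347.4   44. ] open [ 555.7 -358.8   50. ]
[array([ 427. , -331.2,   44. ]), array([ 465.1, -324.8,   44. ]), array([ 470.3, -364. ,   44. ]), array([ 431.9, -370.5,   44. ])]
t [0.0488 0.0757 0.1108] phi -0.002 psi 0.163 pos [ 499.2 -291.3  230.9] g 1.0 tilt [-0.    -0.002] T 2.5
t [0.049  0.0758 0.2088] phi -0.002 psi 0.163 pos [ 499.2 -291.3  230.9] g 1.0 tilt [-0.    -0.002] T 2.5
```

>>> {"method": "play_rows", "body": {
  "translation": [
    [0.025, 0.038, 0.03],
    [0.049, 0.076, 0.06],
    [0.049, 0.076, 0.11],
    [0.049, 0.076, 0.12],
    [0.049, 0.076, 0.12],
    [0.049, 0.076, 0.12],
    [0.049, 0.076, 0.12]
  ],
  "rotation": [
    [0, 0, 0],
    [0, 0, 0],
    [0, 0, 0],
    [0, 0, 0],
    [0, 0, 0],
    [0, 0, 0],
    [0, 0, 0]
  ],
  "gripper": [-1, -1, -1, -1, -1, -1, -1]
}}

```text
time_s: 3.38
eef_pos: [567.3, -225.5, 112.9]
ee_rot: [0.001, 0.647, 0.763, 0.0]
force: [-0.1, -0.4, -0.3]
grip_width: 1.005
grip_force: 0.0
```

```bash
python3 -c "
from h import *
mv(565.6,-231.5,22,.165)
"
```

```text
t [-0.0055 -0.0028  0.0909] phi -0.0 psi 0.165 pos [ 567.3 -225.5  112.9] g 1.01 tilt [ 0.002 -0.001] T 3.375
```

>>> {"method": "play_rows", "body": {
  "translation": [
    [-0.006, -0.003, 0.02],
    [-0.006, -0.003, 0.05],
    [-0.006, -0.003, 0.08],
    [-0.006, -0.003, 0.091],
    [-0.006, -0.003, 0.091],
    [-0.006, -0.003, 0.091],
    [-0.006, -0.003, 0.091],
    [-0.006, -0.003, 0.091],
    [-0.006, -0.003, 0.091],
    [-0.006, -0.003, 0.091]
  ],
  "rotation": [
    [0, 0, 0],
    [0, 0, 0],
    [0, 0, 0],
    [0, 0, 0],
    [0, 0, 0],
    [0, 0, 0],
    [0, 0, 0],
    [0, 0, 0],
    [0, 0, 0],
    [0, 0, 0]
  ],
  "gripper": [-1, -1, -1, -1, -1, 1, 1, 1, 1, 1],
  "force": 40
}}

```text
time_s: 4.62
eef_pos: [565.4, -231.8, 21.6]
ee_rot: [0.001, 0.646, 0.763, 0.0]
force: [-1.7, 0.5, 6.2]
grip_width: 0.564
grip_force: 40.6
```

```bash
python3 -c "
from h import *
mv(565.6,-231.5,130,.165);mv(465.5,301.8,130,.16)
"
```

```text
t [ 1.000e-04  4.000e-04 -1.084e-01] phi 0.0 psi 0.165 pos [ 565.4 -231.8   21.6] g 0.56 tilt [ 0.002 -0.001] T 4.625
t [ 0.5426 -0.0107 -0.1092] phi 0.005 psi 0.165 pos [ 565.4 -231.8   21.6] g 0.56 tilt [ 0.002 -0.001] T 4.625
```

>>> {"method": "play_rows", "body": {
  "translation": [
    [0, 0, -0.02],
    [0, 0, -0.06],
    [0, 0, -0.1],
    [0.03, 0, -0.109],
    [0.08, -0.002, -0.109],
    [0.135, -0.003, -0.109],
    [0.19, -0.004, -0.109],
    [0.245, -0.005, -0.109],
    [0.3, -0.006, -0.109],
    [0.355, -0.007, -0.109]
  ],
  "rotation": [
    [0, 0, 0],
    [0, 0, 0],
    [0, 0, 0],
    [0, 0, 0],
    [0, 0, 0],
    [0, 0, 0],
    [0, 0, 0],
    [0, 0, 0],
    [0, 0, 0],
    [0, 0, 0]
  ],
  "gripper": [1, 1, 1, 1, 1, 1, 1, 1, 1, 1]
}}

```text
time_s: 5.88
eef_pos: [499.2, 119.3, 129.8]
ee_rot: [0.0, 0.646, 0.763, 0.0]
force: [1.8, -0.4, -1.2]
grip_width: 0.563
grip_force: 41.5
```

>>> {"method": "play_rows", "body": {
  "translation": [
    [0.05, -0.001, 0],
    [0.1, -0.002, 0],
    [0.14, -0.003, 0],
    [0.17, -0.0035, 0],
    [0.188, -0.0035, 0],
    [0.188, -0.0035, 0],
    [0.188, -0.0035, 0],
    [0.188, -0.0035, 0]
  ],
  "rotation": [
    [0, 0, 0],
    [0, 0, 0],
    [0, 0, 0],
    [0, 0, 0],
    [0, 0, 0.004],
    [0, 0, 0.004],
    [0, 0, 0.004],
    [0, 0, 0.004]
  ],
  "gripper": [1, 1, 1, 1, 1, 1, 1, 1]
}}

```text
time_s: 6.88
eef_pos: [465.7, 301.6, 129.3]
ee_rot: [0.0, 0.648, 0.761, -0.0]
force: [-0.8, 0.0, -1.6]
grip_width: 0.564
grip_force: 41.5
```

```bash
python3 -c "
from h import *
mv(465.5,301.8,27,.16); shot('wrist','w3.png')
"
```

```text
t [ 2.000e-04 -1.000e-04  1.023e-01] phi -0.0 psi 0.16 pos [465.7 301.6 129.3] g 0.56 tilt [-0. -0.] T 6.875
```

View pics/w3.png

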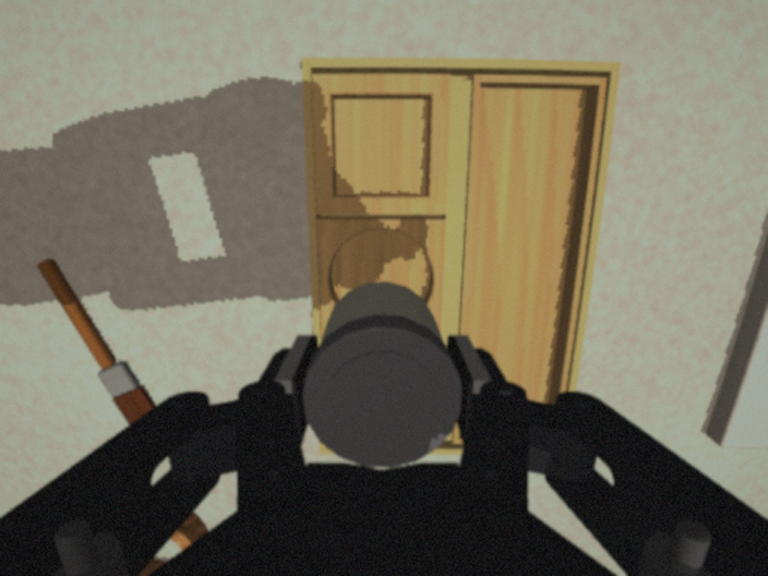

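The pot is held, with its lid at (382,388). Below it the wide well's rim spans u 329–433 with its top at about v 228, so its centre is near (381,280). The square well's centre is at (381,146).

```bash
python3 -c "
from h import *
d,s=load('w3.png')
W=lambda u,v,z:p2w(d,(u+.5)/1.5-.5,(v+.5)/1.5-.5,z,s)
print('wide',W(381,280,20),'sq',W(381,146,20), W(329,280,20),W(433,280,20),W(381,228,20))
"
```

```text
wide [465.7 301.5  20. ] sq [452.7 383.2  20. ] [432.4 296.2  20. ] [499.  306.9  20. ] [460.4 334.8  20. ]
```

>>> {"method": "play_rows", "body": {
  "translation": [
    [0, 0, 0.03],
    [0, 0, 0.06],
    [0, 0, 0.085],
    [0, 0, 0.097],
    [0, 0, 0.1025],
    [0, 0, 0.1025],
    [0, 0, 0.1025],
    [0, 0, 0.1025],
    [0, 0, 0.1025],
    [0, 0, 0.1025]
  ],
  "rotation": [
    [0, 0, 0],
    [0, 0, 0],
    [0, 0, 0],
    [0, 0, 0],
    [0, 0, 0],
    [0, 0, 0],
    [0, 0, 0],
    [0, 0, 0],
    [0, 0, 0],
    [0, 0, 0]
  ],
  "gripper": [1, 1, 1, 1, 1, 1, -0.6, -0.6, -0.6, -0.6]
}}

```text
time_s: 8.18
eef_pos: [465.4, 302.5, 26.9]
ee_rot: [0.0, 0.648, 0.762, 0.0]
force: [-0.4, -0.6, 0.2]
grip_width: 0.798
grip_force: 0.0
```

>>> {"method": "play_rows", "body": {
  "translation": [
    [0, 0, -0.02],
    [0, 0, -0.06],
    [0, 0, -0.1],
    [-0.03, 0.0, -0.1],
    [-0.08, 0, -0.1],
    [-0.14, 0, -0.1],
    [-0.2, 0, -0.1],
    [-0.26, 0, -0.1],
    [-0.32, 0, -0.1],
    [-0.38, 0, -0.1]
  ],
  "rotation": [
    [0, 0, 0],
    [0, 0, 0],
    [0, 0, 0],
    [0, 0, 0],
    [0, 0, 0],
    [0, 0, 0],
    [0, 0, 0],
    [0, 0, 0],
    [0, 0, 0],
    [0, 0, 0]
  ],
  "gripper": [-0.6, -0.6, -0.6, -0.6, -0.6, -0.6, -0.6, -0.6, -0.6, -0.6]
}}

```text
time_s: 9.43
eef_pos: [526.3, -74.6, 127.0]
ee_rot: [0.0, 0.648, 0.762, 0.0]
force: [0.5, 0.6, -0.2]
grip_width: 0.799
grip_force: 0.0
```

```bash
python3 -c "
from h import *
mv(450.8,-224.7,130,.16)
"
```

```text
t [-0.1361 -0.0986 -0.003 ] phi 0.001 psi 0.161 pos [526.3 -74.6 127. ] g 0.8 tilt [ 0. -0.] T 9.425
```

>>> {"method": "play_rows", "body": {
  "translation": [
    [-0.05, -0.035, 0],
    [-0.1, -0.07, 0],
    [-0.136, -0.098, 0],
    [-0.136, -0.098, 0],
    [-0.136, -0.098, 0.01],
    [-0.136, -0.098, 0.03],
    [-0.136, -0.098, 0.03],
    [-0.136, -0.098, 0.03]
  ],
  "rotation": [
    [0, 0, 0],
    [0, 0, 0],
    [0, 0, 0],
    [0, 0, 0],
    [0, 0, 0],
    [0, 0, 0],
    [0, 0, 0],
    [0, 0, 0]
  ],
  "gripper": [-0.6, -0.6, -0.6, -0.6, -0.6, -0.6, -0.6, -0.6]
}}

```text
time_s: 10.42
eef_pos: [451.8, -222.0, 97.1]
ee_rot: [0.0, 0.648, 0.762, 0.0]
force: [-0.0, 0.2, 1.0]
grip_width: 0.8
grip_force: 0.0
```

```bash
python3 -c "
from h import *
mv(450.8,-224.7,21,.16)
"
```

```text
t [-0.0025 -0.0014  0.0761] phi 0.002 psi 0.162 pos [ 451.8 -222.    97.1] g 0.8 tilt [ 0. -0.] T 10.425
```

>>> {"method": "play_rows", "body": {
  "translation": [
    [-0.0025, -0.0015, 0.02],
    [-0.0025, -0.0015, 0.05],
    [-0.0025, -0.0015, 0.07],
    [-0.0025, -0.0015, 0.076],
    [-0.0025, -0.0015, 0.076],
    [-0.0025, -0.0015, 0.076],
    [-0.0025, -0.0015, 0.076],
    [-0.0025, -0.0015, 0.076],
    [-0.0025, -0.0015, 0.076],
    [-0.0025, -0.0015, 0.076]
  ],
  "rotation": [
    [0, 0, 0],
    [0, 0, 0],
    [0, 0, 0],
    [0, 0, 0],
    [0, 0, 0],
    [0, 0, 0],
    [0, 0, 0],
    [0, 0, 0],
    [0, 0, 0],
    [0, 0, 0]
  ],
  "gripper": [-0.6, -0.6, -0.6, -0.6, -0.6, 1, 1, 1, 1, 1]
}}

```text
time_s: 11.68
eef_pos: [450.6, -225.6, 21.5]
ee_rot: [0.001, 0.648, 0.762, -0.0]
force: [-1.1, 0.8, 6.2]
grip_width: 0.353
grip_force: 39.2
```

```bash
python3 -c "
from h import *
mv(478.6,219.9,130,.16)
"
```

```text
t [ 0.4351  0.0992 -0.1089] phi 0.001 psi 0.161 pos [ 450.6 -225.6   21.5] g 0.35 tilt [ 0.001 -0.001] T 11.675
```

>>> {"method": "play_rows", "body": {
  "translation": [
    [0, 0, -0.03],
    [0, 0, -0.08],
    [0.02, 0.005, -0.109],
    [0.07, 0.016, -0.109],
    [0.125, 0.03, -0.109],
    [0.18, 0.04, -0.109],
    [0.235, 0.054, -0.109],
    [0.29, 0.067, -0.109],
    [0.345, 0.08, -0.109],
    [0.4, 0.092, -0.109]
  ],
  "rotation": [
    [0, 0, 0],
    [0, 0, 0],
    [0, 0, 0],
    [0, 0, 0],
    [0, 0, 0],
    [0, 0, 0],
    [0, 0, 0],
    [0, 0, 0],
    [0, 0, 0],
    [0, 0, 0]
  ],
  "gripper": [1, 1, 1, 1, 1, 1, 1, 1, 1, 1]
}}

```text
time_s: 12.92
eef_pos: [476.8, 186.2, 130.0]
ee_rot: [0.0, 0.648, 0.762, 0.0]
force: [0.4, 0.1, -0.6]
grip_width: 0.353
grip_force: 39.7
```

>>> {"method": "play_rows", "body": {
  "translation": [
    [0.02, 0.004, 0],
    [0.035, 0.007, 0],
    [0.035, 0.007, 0],
    [0.035, 0.007, 0],
    [0.035, 0.007, 0]
  ],
  "rotation": [
    [0, 0, 0],
    [0, 0, 0],
    [0, 0, 0],
    [0, 0, 0],
    [0, 0, 0]
  ],
  "gripper": [1, 1, 1, 1, 1]
}}

```text
time_s: 13.55
eef_pos: [478.4, 219.2, 129.8]
ee_rot: [0.0, 0.648, 0.761, -0.0]
force: [-0.7, 0.2, -0.9]
grip_width: 0.354
grip_force: 39.7
```

```bash
python3 -c "
from h import *
mv(478.6,219.9,26.5,.16); shot('wrist','w4.png')
"
```

```text
t [0.0007 0.0003 0.1033] phi -0.0 psi 0.16 pos [478.4 219.2 129.8] g 0.35 tilt [-0. -0.] T 13.55
```

View pics/w4.png

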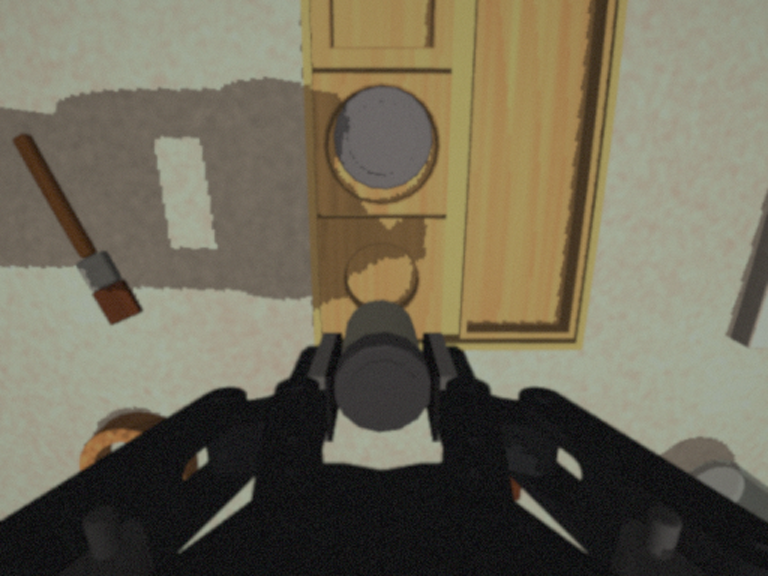

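The large pot sits in the wide well, with its lid at (383,137). The narrow well's rim spans u 345–418 with its top at v 243, so its centre is near (381,280). That is lined up with the tool, so I'll lower the small pot.

>>> {"method": "play_rows", "body": {
  "translation": [
    [0.0007, 0, 0.03],
    [0.0007, 0, 0.06],
    [0.0007, 0, 0.085],
    [0.0007, 0, 0.097],
    [0.0007, 0, 0.1035],
    [0.0007, 0, 0.1035],
    [0.0007, 0, 0.1035],
    [0.0007, 0, 0.1035],
    [0.0007, 0, 0.1035],
    [0.0007, 0, 0.1035]
  ],
  "rotation": [
    [0, 0, 0],
    [0, 0, 0],
    [0, 0, 0],
    [0, 0, 0],
    [0, 0, 0],
    [0, 0, 0],
    [0, 0, 0],
    [0, 0, 0],
    [0, 0, 0],
    [0, 0, 0]
  ],
  "gripper": [1, 1, 1, 1, 1, 1, -0.5, -0.5, -0.5, -0.5]
}}

```text
time_s: 14.85
eef_pos: [478.2, 220.7, 26.4]
ee_rot: [0.0, 0.648, 0.762, 0.0]
force: [0.2, 0.3, -0.6]
grip_width: 0.749
grip_force: 0.0
```

>>> {"method": "play_rows", "body": {
  "translation": [
    [0, 0, -0.02],
    [0, 0, -0.06],
    [0, 0, -0.1],
    [-0.03, 0.0, -0.1],
    [-0.08, -0.02, -0.1],
    [-0.14, -0.04, -0.1],
    [-0.2, -0.05, -0.1],
    [-0.26, -0.06, -0.1],
    [-0.32, -0.07, -0.1],
    [-0.38, -0.08, -0.1]
  ],
  "rotation": [
    [0, 0, 0],
    [0, 0, 0],
    [0, 0, 0],
    [0, 0, 0],
    [0, 0, 0],
    [0, 0, 0],
    [0, 0, 0],
    [0, 0, 0],
    [0, 0, 0],
    [0, 0, 0]
  ],
  "gripper": [-0.6, -0.6, -0.6, -0.6, -0.6, -0.6, -0.6, -0.6, -0.6, -0.6]
}}

```text
time_s: 16.1
eef_pos: [459.8, -169.3, 126.5]
ee_rot: [0.0, 0.648, 0.762, 0.0]
force: [1.5, -0.7, 0.0]
grip_width: 0.801
grip_force: 0.0
```

```bash
python3 -c "
from h import *
mv(448.3,-347.4,90,.168)
"
```

```text
t [-0.174  -0.0399  0.0366] phi -0.007 psi 0.161 pos [ 459.8 -169.3  126.5] g 0.8 tilt [ 0.001 -0.   ] T 16.1
```

>>> {"method": "play_rows", "body": {
  "translation": [
    [-0.05, -0.01, 0],
    [-0.1, -0.02, 0],
    [-0.15, -0.035, 0],
    [-0.172, -0.04, 0],
    [-0.172, -0.04, 0.02],
    [-0.172, -0.04, 0.036],
    [-0.172, -0.04, 0.036],
    [-0.172, -0.04, 0.036]
  ],
  "rotation": [
    [0, 0, 0],
    [0, 0, 0],
    [0, 0, 0],
    [0, 0, -0.007],
    [0, 0, -0.007],
    [0, 0, -0.007],
    [0, 0, -0.007],
    [0, 0, -0.007]
  ],
  "gripper": [-0.6, -0.6, -0.6, -0.6, -0.6, -0.6, -0.6, -0.6]
}}

```text
time_s: 17.1
eef_pos: [448.5, -343.4, 90.9]
ee_rot: [0.0, 0.645, 0.764, -0.0]
force: [-0.2, 0.1, 0.1]
grip_width: 0.797
grip_force: 0.0
```

```bash
python3 -c "
from h import *
mv(448.3,-347.4,18.5,.168)
"
```

```text
t [-0.0039 -0.0009  0.0724] phi 0.0 psi 0.168 pos [ 448.5 -343.4   90.9] g 0.8 tilt [ 0.001 -0.001] T 17.1
```

>>> {"method": "play_rows", "body": {
  "translation": [
    [-0.003, -0.001, 0.02],
    [-0.003, -0.001, 0.05],
    [-0.003, -0.001, 0.068],
    [-0.003, -0.001, 0.072],
    [-0.003, -0.001, 0.072],
    [-0.003, -0.001, 0.072],
    [-0.003, -0.001, 0.072],
    [-0.003, -0.001, 0.072],
    [-0.003, -0.001, 0.072],
    [-0.003, -0.001, 0.072]
  ],
  "rotation": [
    [0, 0, 0],
    [0, 0, 0],
    [0, 0, 0],
    [0, 0, 0],
    [0, 0, 0],
    [0, 0, 0],
    [0, 0, 0],
    [0, 0, 0],
    [0, 0, 0],
    [0, 0, 0]
  ],
  "gripper": [-0.6, -0.6, -0.6, -0.6, -0.6, 1, 1, 1, 1, 1]
}}

```text
time_s: 18.35
eef_pos: [448.1, -347.0, 19.3]
ee_rot: [0.001, 0.645, 0.764, -0.0]
force: [-0.8, 1.0, 5.5]
grip_width: 0.463
grip_force: 40.9
```

```bash
python3 -c "
from h import *
mv(452.8,383,140,.16)
"
```

```text
t [ 0.7187  0.1269 -0.1217] phi 0.008 psi 0.168 pos [ 448.1 -347.    19.3] g 0.46 tilt [ 0.001 -0.001] T 18.35
```

>>> {"method": "play_rows", "body": {
  "translation": [
    [0, 0, -0.03],
    [0, 0, -0.08],
    [0, 0, -0.122],
    [0.03, 0.005, -0.122],
    [0.08, 0.014, -0.122],
    [0.135, 0.024, -0.122],
    [0.19, 0.034, -0.122],
    [0.245, 0.043, -0.122],
    [0.3, 0.053, -0.122],
    [0.35, 0.062, -0.122]
  ],
  "rotation": [
    [0, 0, 0],
    [0, 0, 0],
    [0, 0, 0],
    [0, 0, 0],
    [0, 0, 0],
    [0, 0, 0],
    [0, 0, 0],
    [0, 0, 0],
    [0, 0, 0],
    [0, 0, 0]
  ],
  "gripper": [1, 1, 1, 1, 1, 1, 1, 1, 1, 1]
}}

```text
time_s: 19.6
eef_pos: [450.0, 10.8, 140.5]
ee_rot: [0.0, 0.645, 0.764, 0.0]
force: [0.6, 0.1, -1.7]
grip_width: 0.459
grip_force: 40.5
```

>>> {"method": "play_rows", "body": {
  "translation": [
    [0.055, 0.01, 0],
    [0.11, 0.02, 0],
    [0.165, 0.03, 0],
    [0.22, 0.04, 0],
    [0.275, 0.049, 0],
    [0.33, 0.059, 0],
    [0.36, 0.064, 0],
    [0.3687, 0.065, 0],
    [0.3687, 0.065, 0],
    [0.3687, 0.065, 0]
  ],
  "rotation": [
    [0, 0, 0],
    [0, 0, 0],
    [0, 0, 0],
    [0, 0, 0],
    [0, 0, 0.008],
    [0, 0, 0.008],
    [0, 0, 0.008],
    [0, 0, 0.008],
    [0, 0, 0.008],
    [0, 0, 0.008]
  ],
  "gripper": [1, 1, 1, 1, 1, 1, 1, 1, 1, 1]
}}

```text
time_s: 20.85
eef_pos: [453.0, 382.2, 140.4]
ee_rot: [0.0, 0.649, 0.761, -0.0]
force: [0.8, -0.4, -0.8]
grip_width: 0.463
grip_force: 40.4
```

```bash
python3 -c "
from h import *
mv(452.8,383,24.5,.16); shot('wrist','w5.png')
"
```

```text
t [ 0.0008 -0.      0.1159] phi -0.001 psi 0.159 pos [453.  382.2 140.4] g 0.46 tilt [-0. -0.] T 20.85
```

View pics/w5.png

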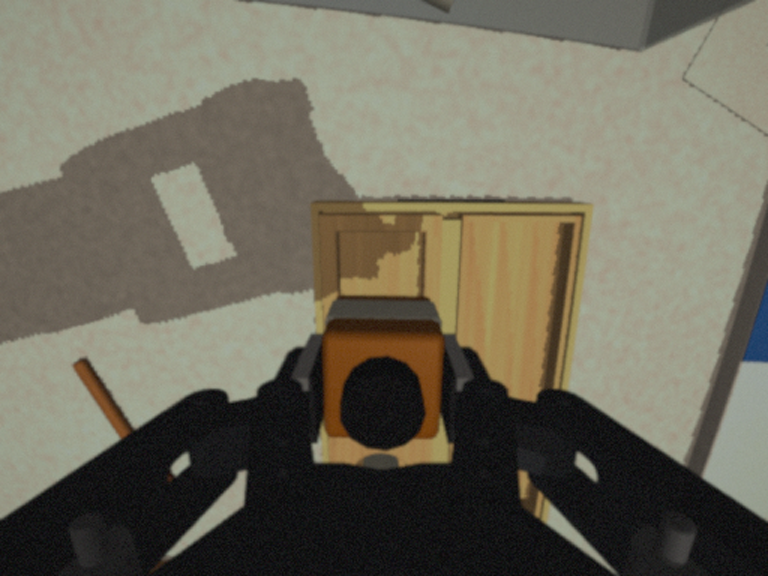

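The bottle is held square, with its cap at (383,403). The square well's rim spans u 337–425 with its top at v 232, centred under the tool, so I'll lower it.

>>> {"method": "play_rows", "body": {
  "translation": [
    [0.0008, 0, 0.04],
    [0.0008, 0, 0.08],
    [0.0008, 0, 0.1],
    [0.0008, 0, 0.111],
    [0.0008, 0, 0.1165],
    [0.0008, 0, 0.1165],
    [0.0008, 0, 0.1165],
    [0.0008, 0, 0.1165],
    [0.0008, 0, 0.1165],
    [0.0008, 0, 0.1165]
  ],
  "rotation": [
    [0, 0, 0],
    [0, 0, 0],
    [0, 0, 0],
    [0, 0, 0],
    [0, 0, 0],
    [0, 0, 0],
    [0, 0, 0],
    [0, 0, 0],
    [0, 0, 0],
    [0, 0, 0]
  ],
  "gripper": [1, 1, 1, 1, 1, 1, -0.5, -0.5, -0.5, -0.5]
}}

```text
time_s: 22.15
eef_pos: [452.6, 384.1, 23.9]
ee_rot: [0.0, 0.648, 0.761, 0.0]
force: [-0.2, -0.1, -0.5]
grip_width: 0.749
grip_force: 0.0
```

>>> {"method": "play_rows", "body": {
  "translation": [
    [0, 0, -0.02],
    [0, 0, -0.06],
    [0, 0, -0.1],
    [0, 0.0, -0.14],
    [-0.04, 0, -0.18],
    [-0.1, 0, -0.2],
    [-0.16, 0, -0.2],
    [-0.22, 0, -0.2],
    [-0.22, 0, -0.2],
    [-0.22, 0, -0.2]
  ],
  "rotation": [
    [0, 0, 0],
    [0, 0, 0],
    [0, 0, 0],
    [0, 0, 0],
    [0, 0, 0],
    [0, 0, 0],
    [0, 0, 0],
    [0, 0, 0],
    [0, 0, 0],
    [0, 0, 0]
  ],
  "gripper": [-0.6, -0.6, -0.6, -0.6, -0.6, -0.6, -0.6, -0.6, -0.6, -0.6]
}}

```text
time_s: 23.4
eef_pos: [487.6, 167.2, 223.9]
ee_rot: [-0.0, 0.648, 0.761, 0.0]
force: [-0.3, -0.2, 0.7]
grip_width: 0.796
grip_force: 0.0
```

```bash
python3 -c "
from h import *
mv(530,54,200,1.728); shot('wrist','w6.png')
"
```

```text
t [-0.1185  0.0239  0.0239] phi -1.568 psi 0.16 pos [487.6 167.2 223.9] g 0.8 tilt [0. 0.] T 23.4
```

View pics/w6.png

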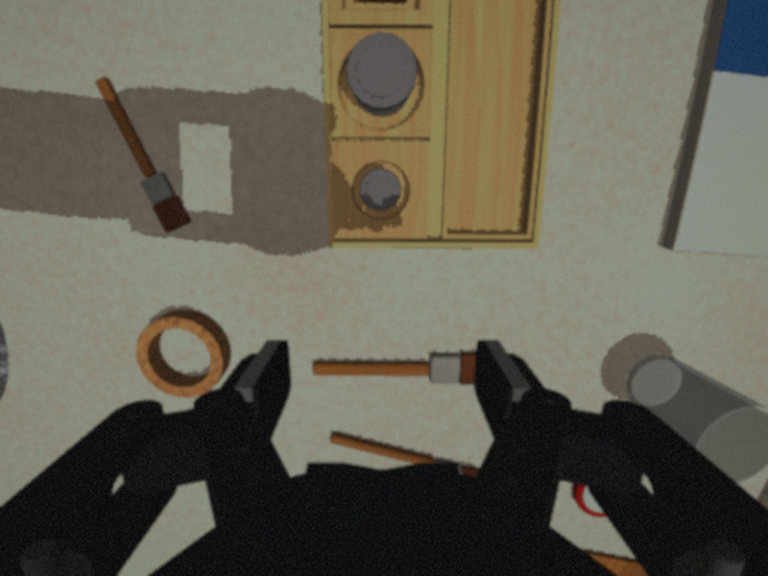

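Both pots stand in their wells, with lids at (381,72) and (380,188). The broad brush's handle runs from (314,367) to the ferrule at (429,369).

```bash
python3 -c "
from h import *
d,s=load('w6.png')
W=lambda u,v,z:p2w(d,(u+.5)/1.5-.5,(v+.5)/1.5-.5,z,s)
h,j=W(314,366.5,10),W(429,368.5,10);L=np.linalg.norm(j-h);o=h+(j-h)*90/115
print(h,j,L,o,np.arctan2((j-h)[1],(j-h)[0]))
"
```

```text
[440.9  43.2  10. ] [552.1  58.8  10. ] 112.28891307693743 [527.92608696  55.40869565  10.        ] 0.139378168243787
```

>>> {"method": "play_rows", "body": {
  "translation": [
    [-0.03, 0.006, 0],
    [-0.06, 0.012, 0],
    [-0.09, 0.018, 0],
    [-0.117, 0.023, 0.024],
    [-0.117, 0.023, 0.05],
    [-0.117, 0.023, 0.08],
    [-0.117, 0.023, 0.1],
    [-0.117, 0.023, 0.12],
    [-0.117, 0.023, 0.12],
    [-0.117, 0.023, 0.12]
  ],
  "rotation": [
    [0, 0, -0.17],
    [0, 0, -0.34],
    [0, 0, -0.51],
    [0, 0, -0.68],
    [0, 0, -0.85],
    [0, 0, -1.02],
    [0, 0, -1.19],
    [0, 0, -1.36],
    [0, 0, -1.53],
    [0, 0, -1.559]
  ],
  "gripper": [-0.4, -0.4, -0.4, -0.4, -0.4, -0.4, -0.4, -0.4, -0.4, -0.4]
}}

```text
time_s: 24.7
eef_pos: [529.0, 56.3, 103.6]
ee_rot: [-0.0, -0.075, 0.997, 0.0]
force: [-0.2, -0.1, -0.0]
grip_width: 0.703
grip_force: 0.0
```

>>> {"method": "play_rows", "body": {
  "translation": [
    [0, 0, 0],
    [0, 0, 0]
  ],
  "rotation": [
    [0, 0, 0],
    [0, 0, 0]
  ],
  "gripper": [-0.4, -0.4]
}}

```text
time_s: 24.95
eef_pos: [529.1, 55.3, 104.0]
ee_rot: [0.0, -0.073, 0.997, -0.0]
force: [0.3, -0.0, 0.1]
grip_width: 0.701
grip_force: 0.0
```

```bash
python3 -c "
from h import *
mv(527,54.5,3,1.719); shot('wrist','w7.png')
"
```

```text
t [ 0.0022 -0.0005  0.101 ] phi -0.001 psi 1.718 pos [529.1  55.3 104. ] g 0.7 tilt [ 0. -0.] T 24.95
```

View pics/w7.png

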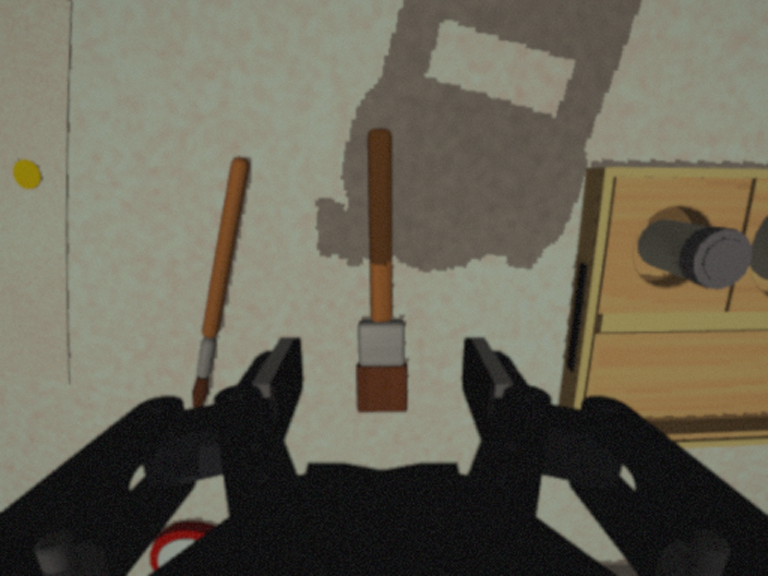

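The wrist picture shows the brush centred between the fingers and in line with them, at u≈381 with its handle end at v=130. I'll descend and grip.

>>> {"method": "play_rows", "body": {
  "translation": [
    [0.002, -0.0005, 0.04],
    [0.002, -0.0005, 0.08],
    [0.002, -0.0005, 0.095],
    [0.002, -0.0005, 0.101],
    [0.002, -0.0005, 0.1015],
    [0.002, -0.0005, 0.1015],
    [0.002, -0.0005, 0.1015],
    [0.002, -0.0005, 0.1015],
    [0.002, -0.0005, 0.1015],
    [0.002, -0.0005, 0.1015]
  ],
  "rotation": [
    [0, 0, 0],
    [0, 0, 0],
    [0, 0, 0],
    [0, 0, 0],
    [0, 0, 0],
    [0, 0, 0],
    [0, 0, 0],
    [0, 0, 0],
    [0, 0, 0],
    [0, 0, 0]
  ],
  "gripper": [-0.4, -0.4, -0.4, -0.4, -0.4, 1, 1, 1, 1, 1]
}}

```text
time_s: 26.25
eef_pos: [527.5, 54.2, 3.0]
ee_rot: [0.001, -0.074, 0.997, -0.0]
force: [-0.6, -0.1, 5.4]
grip_width: 0.15
grip_force: 40.4
```

>>> {"method": "play_rows", "body": {
  "translation": [
    [0, 0, 0],
    [0, 0, 0],
    [0, 0, -0.03],
    [0, 0, -0.08],
    [0, 0, -0.12],
    [0, 0, -0.12]
  ],
  "rotation": [
    [0, 0, 0],
    [0, 0, 0],
    [0, 0, 0],
    [0, 0, 0],
    [0, 0, 0],
    [0, 0, 0]
  ],
  "gripper": [1, 1, 1, 1, 1, 1]
}}

```text
time_s: 27.0
eef_pos: [528.4, 54.1, 125.0]
ee_rot: [0.003, -0.074, 0.997, -0.001]
force: [-0.6, -0.6, -1.3]
grip_width: 0.148
grip_force: 39.7
```

```bash
python3 -c "
from h import *
a=.16; wx,wy=465.7,301.5
# trough centre from rims: inner mid approx
print(np.mean([[499,428.9],[575.8,442.2],[615.3,200.2],[536.8,189.5]],0), wx+82*np.cos(a), wy+82*np.sin(a))
mv(555,315,122,.158)
"
```

```text
[556.725 315.2  ] 546.6526372368014 314.5640929423682
t [-0.0648  0.2541  0.003 ] phi 1.561 psi 1.719 pos [528.4  54.1 125. ] g 0.15 tilt [ 0.006 -0.001] T 27.0
```

>>> {"method": "play_rows", "body": {
  "translation": [
    [-0.007, 0.028, 0],
    [-0.014, 0.056, 0],
    [-0.021, 0.084, 0],
    [-0.029, 0.112, 0],
    [-0.036, 0.14, 0],
    [-0.043, 0.168, 0],
    [-0.05, 0.196, 0],
    [-0.057, 0.224, 0],
    [-0.065, 0.254, 0],
    [-0.065, 0.254, 0]
  ],
  "rotation": [
    [0, 0, 0.17],
    [0, 0, 0.34],
    [0, 0, 0.51],
    [0, 0, 0.68],
    [0, 0, 0.85],
    [0, 0, 1.02],
    [0, 0, 1.19],
    [0, 0, 1.36],
    [0, 0, 1.53],
    [0, 0, 1.561]
  ],
  "gripper": [1, 1, 1, 1, 1, 1, 1, 1, 1, 1]
}}

```text
time_s: 28.25
eef_pos: [553.1, 316.4, 120.5]
ee_rot: [-0.001, 0.649, 0.761, -0.001]
force: [0.1, -1.0, -0.9]
grip_width: 0.147
grip_force: 39.7
```

>>> {"method": "play_rows", "body": {
  "translation": [
    [0, 0, 0],
    [0, 0, 0],
    [0, 0, 0]
  ],
  "rotation": [
    [0, 0, 0],
    [0, 0, 0],
    [0, 0, 0]
  ],
  "gripper": [1, 1, 1]
}}

```text
time_s: 28.62
eef_pos: [554.0, 314.4, 122.3]
ee_rot: [-0.0, 0.649, 0.761, -0.0]
force: [-0.1, 0.1, -0.4]
grip_width: 0.151
grip_force: 39.7
```

```bash
python3 -c "
from h import *
mv(555.5,315.5,8,.158); shot('wrist','w8.png')
"
```

```text
t [0.0009 0.0017 0.1143] phi -0.0 psi 0.158 pos [554.  314.4 122.3] g 0.15 tilt [-0. -0.] T 28.625
```

View pics/w8.png

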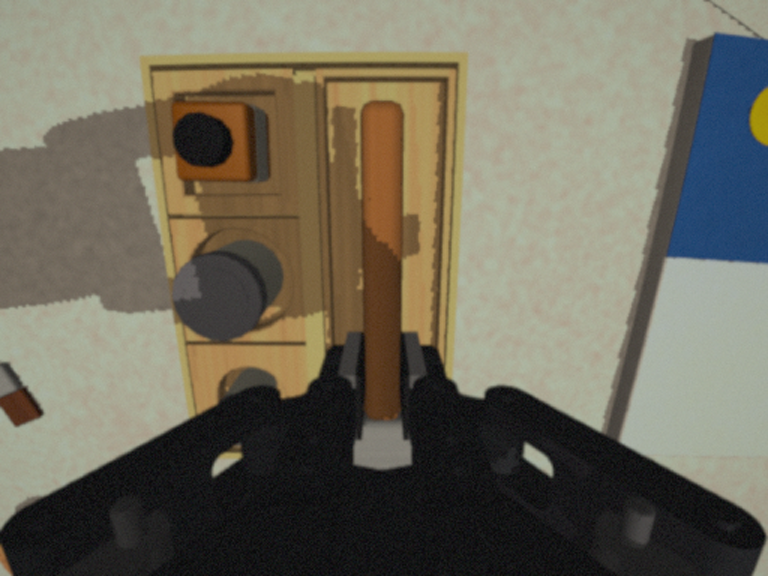

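The brush is centred over the trough and in line with it, with its handle at u≈382 between trough edges at u≈320 and 450. The bottle sits in its well. I'll lower the brush and open the fingers only a little.

>>> {"method": "play_rows", "body": {
  "translation": [
    [0.001, 0.0017, 0.04],
    [0.001, 0.0017, 0.08],
    [0.001, 0.0017, 0.1],
    [0.001, 0.0017, 0.11],
    [0.001, 0.0017, 0.1148],
    [0.001, 0.0017, 0.1148],
    [0.001, 0.0017, 0.1148],
    [0.001, 0.0017, 0.1148],
    [0.001, 0.0017, 0.1148],
    [0.001, 0.0017, 0.1148]
  ],
  "rotation": [
    [0, 0, 0],
    [0, 0, 0],
    [0, 0, 0],
    [0, 0, 0],
    [0, 0, 0],
    [0, 0, 0],
    [0, 0, 0],
    [0, 0, 0],
    [0, 0, 0],
    [0, 0, 0]
  ],
  "gripper": [1, 1, 1, 1, 1, 1, 0.35, 0.35, 0.35, 0.35]
}}

```text
time_s: 29.92
eef_pos: [555.4, 316.3, 7.6]
ee_rot: [0.0, 0.649, 0.761, 0.0]
force: [-0.0, -0.1, 0.6]
grip_width: 0.329
grip_force: 0.0
```

>>> {"method": "play_rows", "body": {
  "translation": [
    [0, 0, -0.02],
    [0, 0, -0.06],
    [0, 0, -0.1],
    [0, 0, -0.15],
    [0, 0, -0.2],
    [-0.05, 0, -0.22],
    [-0.1, 0, -0.22],
    [-0.1, 0, -0.22],
    [-0.1, 0, -0.22]
  ],
  "rotation": [
    [0, 0, 0],
    [0, 0, 0],
    [0, 0, 0],
    [0, 0, 0],
    [0, 0, 0],
    [0, 0, 0],
    [0, 0, 0],
    [0, 0, 0],
    [0, 0, 0]
  ],
  "gripper": [0.35, 0.35, 0.35, 0.35, 0.35, 0.35, 0.35, 0.35, 0.35]
}}

```text
time_s: 31.05
eef_pos: [571.0, 217.9, 228.5]
ee_rot: [0.0, 0.649, 0.761, 0.001]
force: [0.5, 0.4, -0.1]
grip_width: 0.322
grip_force: 0.0
```

```bash
python3 -c "
from h import *
shot('wrist','w9.png')
"
```

```text
(no output)
```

View pics/w9.png

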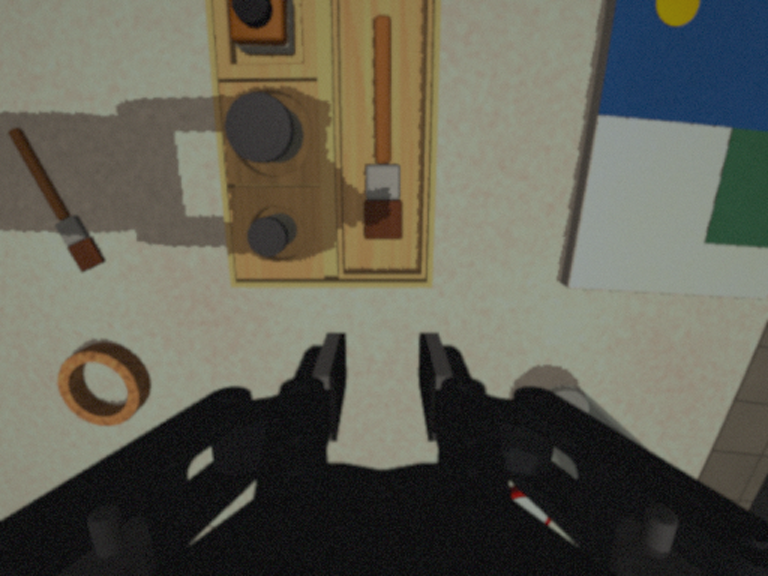

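The brush lies flat inside the trough, from (382,16) to (383,238). The bottle and both pots stand in their wells, and the arm is clear of everything, so I'll hand the job in.

```bash
python3 -c "
from h import *
print(ctrl.finish_job())
"
```

```text
the job is handed in; nothing more can be done
None
```

I packed the large pot, small pot, square bottle and broad flat brush into their places in the caddy, didn't touch the open pot or the thin brush, and handed the job in at about 31 s; the judging call returned no verdict.

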